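Seat the snap cap and hold the loupe over it

TASK

One of the three sample spouts has a cap that still stands proud of its neighbours: press that cap straight down until it is fully home like the others. Then pick up the loupe by its handle and hold it level, centred over the cap you pressed, with the middle of the lens at the height shown by the pointer tip on the height post, and finish while holding it there, still and touching nothing else. Do not touch the capped samples with the loupe, and leave the pointer and the other things on the table where they are.

Things in the scene. Friction and masses are not known exactly. Their poses are not given: they have to be found in the camera images.
- cap_top (a point): centre of the top face of the proud snap cap: a yellow cap, 58 mm across and 12 mm high, flat top, over a white moulded spout on a round aluminium pedestal (68 mm across the foot, 20 mm high). Standing proud its top is 55.5 to 57 mm above the table, fully home 50 mm. It slides straight down only, cannot turn, and is held wherever it stands by about 5 N of friction
- snap_cap (a joint): how far the proud cap has been pressed down, m: 0 to 0.0015 at the start, 0.007 fully home against a hard stop
- sample_proud: the round pedestal, spout and cap that stands proud, fixed to the table; origin at the centre of the foot on the table, z up. Keep arm moves low and in front here: behind and to the left of the samples (x beyond 0.52 m, y from 0.16 to 0.39 m) a press head overhangs the table, its underside 0.5 m up
- sample_b: a second pedestal and spout of the same kind, fixed to the table; its cap is already home (top at 50 mm) and does not move; origin as above
- sample_c: a third pedestal and spout, as sample_b
- height_post: the height post with its pointer; origin at the centre of its foot on the table
- focus_mark (a point): tip of the slim pointer on the height post, 115 to 150 mm above the table; its height is the focal height. The post is a steel rod 10 mm thick and 186 mm tall on a round foot 56 mm across, fixed to the table; the pointer reaches 36 mm from the rod's axis along its own -x, towards the robot. The pointer's collar is held on the rod by about 12 N of friction
- loupe_lens (a point): centre of the lens and of the loupe's round barrel (56 mm across, 18 mm high, open above and below the glass), half-way up. z is the lens axis, upright when the loupe is level; -x points along the handle. The loupe lies flat on the table, so this point starts 9 mm above it; mass about 90 g
- loupe_grip (a point): where to grip the loupe: middle of its straight flat-sided black handle, 16 mm wide (along its y), 18 mm high, running along x from 38 to 130 mm behind the lens centre. This point lies 75 mm behind the lens centre along -x, half-way up (9 mm above the underside), close to the centre of mass
- loupe: the whole loupe; origin under the lens centre on the underside, axes as for loupe_lens
- spare_nut: loose knurled steel nut, 34 mm across, 25 mm high; origin at the centre of its underside; to be left alone
- gauge_block: loose steel setting block 20 x 35 x 26 mm; origin at the centre of its underside; to be left alone
- tape_roll: loose dark roll of tape, 53 mm across, 19 mm high; origin under its centre; to be left alone
- parts_brush: loose brush with a wooden handle, 27 x 160 x 14 mm; origin under its centre; to be left alone
Things that resemble listed ones, but are neither listed nor needed, are in the scene too. Leave any green or red look-alike of the sample_proud alone.

How it is judged:
On the way, in this order (a step that is already met when the one before it is completed fails the run):
1. the proud cap is pressed fully home (within 2 mm of its stop) (value of joint snap_cap above 0.005 m), for 0.2 s.
2. the loupe is picked up in the fingers, well clear of the table (height (world z) of loupe_lens above 0.06 m and contact force between loupe and the fingers above 1 N), for 0.2 s.
At the end, for the whole second after the job is handed in: the cap is within 2 mm of fully home; the loupe is held in the fingers and still (under 0.02 m/s), touching neither the samples nor the height post, its lens centre within 12 mm sideways of the cap's centre and within 7 mm of the pointer tip's height, tilted less than 0.12 rad (7 degrees) (value of joint snap_cap above 0.005 m and horizontal distance between loupe_lens and cap_top below 0.012 m and z of loupe_lens in the frame of focus_mark between -0.007 and 0.007 m and angle between loupe_lens's own z axis and vertical below 0.12 rad and linear speed of loupe below 0.02 m/s and contact force between loupe and the fingers above 1 N and contact force between loupe and sample_proud below 0.1 N and contact force between loupe and sample_b below 0.1 N and contact force between loupe and sample_c below 0.1 N and contact force between loupe and height_post below 0.1 N); the arm keeps its last pose, push and grip.
It fails at once if the loupe touches a capped sample (contact force between loupe and sample_proud above 1 N or contact force between loupe and sample_b above 1 N or contact force between loupe and sample_c above 1 N).
It fails at once if the pointer is shifted by more than 3 mm (distance of focus_mark from where it was at the start of the episode above 0.003 m).
It fails at once if a loose bystander is pushed more than 20 mm (distance of any of spare_nut, gauge_block, tape_roll, parts_brush from where it was at the start of the episode above 0.02 m).
It also fails if it takes over 51 s, if anything falls off the work surface, if the arm or the gripper's body presses on something with over 40 N, if the wrist force passes 120 N, or if a joint passes its speed limit or range.

ROBOT

A 6-joint arm with a two-finger parallel gripper is mounted at the origin on a cart in front of the work surface, level with it; the furniture and walls round the work are solid. World frame = base frame: x ahead of the robot, y to its left, z up, the work surface at z = 0. Lengths are in m, angles in rad, forces in N, time in s.
With the tool pointing down it reaches from about 0.35 to 0.85 m from the base axis. Payload 8.1 kg.
Tool frame: the origin (TCP) lies midway between the tips of the shut fingers; the grasp point (between the pads) lies 19 mm behind it (robot.grip_point_offset is the distance from the TCP to the grasp point, in m); z points along the fingers, y is the line along which they close (so a half turn about z gives the same grasp; the last joint's range is limited). The gripper opens to 93 mm and grips with 3 to 60 N. Pads are 15 mm wide; open, the fingers measure 128 mm over their backs; the gripper's body (75 mm by 188 mm) begins 65 mm behind the grasp point.
Start: joints at [-1.392, 0.13, 1.488, -0, 1.523, -0.085], TCP at [0.156, -0.579, 0.198] pointing down, gripper open.
Joint ranges: [-2.96, 2.96], [-0.89, 2.26], [0.02, 2.5], [-1.34, 4.48], [0, 2.73], [-2.66, 2.66]. Speed limits (rad/s): [2.39, 2.39, 2.79, 3.14, 3.14, 3.14].

INTERFACE

Orientations are given as a rotation vector (axis times angle).
In Python, from plant import robot, read_camera, job gives the robot as it stands.
- The arm moves only by the shell command python3 -m inch 'ROWS' [FORCE]. ROWS is JSON, one flat list of numbers, 5 for each row, row after row: the shift along the world's x, y, z in mm, then the turn about the world's z in degrees, then the opening in per cent of the stroke, from 0 (shut) to 100 (fully open). In form: [dx, dy, dz, yaw, hand, dx, dy, dz, yaw, hand, ...]. A call has 1 to 10 rows; each row is the pose to reach, as a shift and turn from the pose commanded when the call began; what a row does not reach only later rows make up. A row lasts 1/12 s, in which the tool goes at most 41.7 mm and 7.16 degrees, less where a joint would pass 70% of its speed; a pose out of reach is approached as far as the arm can. A call with a gripper value outside its range is refused whole. The fingers move at their own pace and stop on an object; FORCE is the grip in N (left out, the last holds). Time passes only in rows, so rows that repeat a pose let the fingers close. It gives the time, the measured TCP pose, the force, the opening and the grip force at its end, in the units of the state.
- robot.read_state(): the state, without advancing time (a new reading comes with each control period).
- read_camera(name): name is "scene" or "side" or "wrist"; returns a dict with "image" (480x640x3 uint8, blue, green, red), "K" (3x3 intrinsics, pixels), "extrinsics" (4x4, takes a point from world to camera coordinates); the wrist camera has in their place "mount" (4x4, takes a point from camera to tool coordinates, whose origin is the TCP and whose axes are the flange's). Camera axes: x right, y down, z forward; pixel columns grow to the right and rows downward; lengths in m; the calibration is good to about 2 mm. A picture is of the moment at which its call begins: read the wrist's pose just before it. There is no depth.
- job.close_job(): hands the job in; it is judged then, once.
The state is a dict: "t": time; "q": joint angles; "dq": joint speeds; "joint_torque": joint torques, N m; "tool_pos": TCP position; "orientation": TCP orientation; "force": force on the tool from outside, world axes, zero at the start; "wrist_torque": the same for the moment, N m; "opening": finger opening in m; "gripper_force": force on a finger pad.
Only numpy, scipy, OpenCV 4.12 (cv2) and the standard library are available. Lean on these libraries where they do the work, as an engineer would, in place of code of your own. Each camera call takes 0.05 s, during which the arm holds its last target. There are 200 camera calls.

## Working session

There is one attempt and no reset: what is moved stays moved. The work goes in short steps, Python scripts to look and compute and a shell command to move; the robot and the scene stay as the last step left them, time stands still between calls to the robot, and variables do not carry over. Pictures are saved under pics/ and viewed, at most 10 in all, crops included, and the job is handed in when it is done.

```bash
mkdir -p pics; ls; cat > h.py <<'E'
import numpy as np,cv2
from plant import robot,read_camera,job
from scipy.spatial.transform import Rotation as R
def snap(n,f):
    s=robot.read_state(); c=read_camera(n); cv2.imwrite('pics/'+f,c['image'])
    K=np.array(c['K'])
    if n=='wrist':
        T=np.eye(4);T[:3,:3]=R.from_rotvec(s['orientation']).as_matrix();T[:3,3]=s['tool_pos']
        E=np.linalg.inv(T@np.array(c['mount']))
    else: E=np.array(c['extrinsics'])
    np.savez('pics/'+f+'.npz',K=K,E=E); return c['image'],K,E
def load(f): d=np.load('pics/'+f+'.npz'); return d['K'],d['E']
def onz(f,u,v,z):
    K,E=load(f);Ei=np.linalg.inv(E);d=Ei[:3,:3]@np.linalg.inv(K)@[u,v,1];o=Ei[:3,3]
    return o+d*(z-o[2])/d[2]
def tri(obs):
    A=[]
    for f,u,v in obs:
        K,E=load(f);P=K@E[:3];A+=[u*P[2]-P[0],v*P[2]-P[1]]
    X=np.linalg.svd(np.array(A))[2][-1];return X[:3]/X[3]
def proj(f,X):
    K,E=load(f);p=K@(E@np.r_[X,1])[:3];return p[:2]/p[2]
E
python3 -c "
from h import *
snap('scene','sc.png');snap('side','si.png')
print(robot.read_state())"
```

```text
pics
{'t': 0.1, 'q': array([-1.39237273e+00,  1.31069228e-01,  1.48915543e+00, -2.99063355e-05,
        1.52302214e+00, -8.53991399e-02]), 'dq': array([ 0.000833  , -0.00086242, -0.00249511,  0.00134738, -0.00049635,
       -0.00044136]), 'joint_torque': array([-6.23159958e-04, -5.61339784e+01, -4.93098557e+01,  7.68932118e-02,
        2.90900655e-02, -6.79544587e-05]), 'tool_pos': array([ 0.15637642, -0.57869456,  0.1969104 ]), 'orientation': array([-3.11266252e+00, -4.12996102e-01,  1.67593085e-04]), 'force': array([-1.14575229,  0.5059174 , -0.03524221]), 'wrist_torque': array([-0.03406184, -0.02568071,  0.02764432]), 'gripper_force': 0.0, 'opening': 0.09272225953260174}
```

View pics/sc.png

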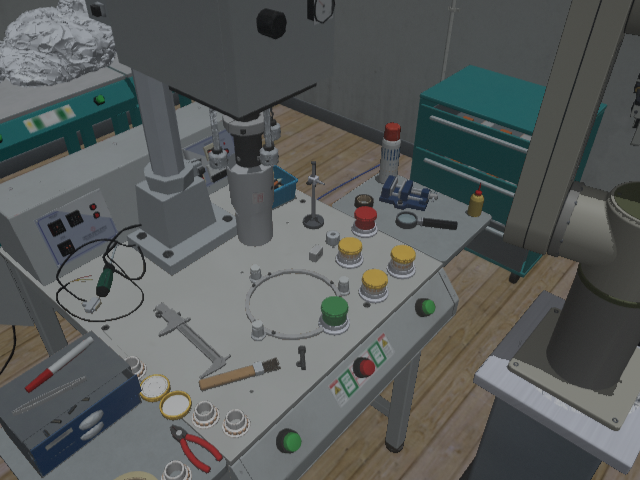

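View pics/si.png

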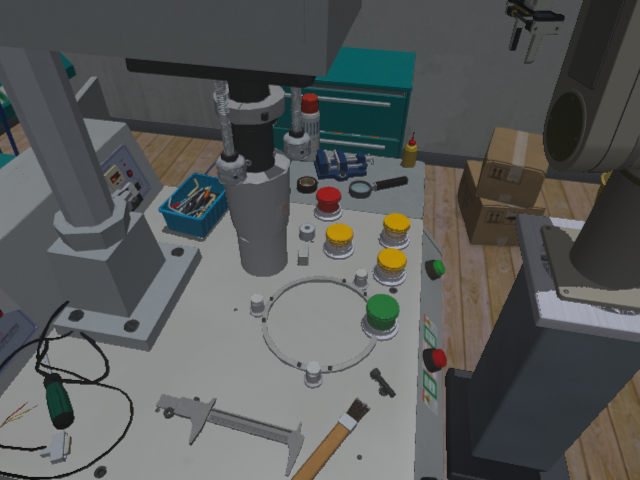

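The scene view shows yellow caps at (350,243), (403,253), (374,277), the loupe lens at (407,219) with its handle to (456,225), and the post at (313,195). In the side view the caps are at (340,233), (396,223), (391,260) and the loupe is at (360,188). The post is hidden there.

```bash
python3 -c "
from h import *
np.set_printoptions(precision=4,suppress=True)
for a,b in [((350,243),(340,232)),((403,253),(396,222)),((374,277),(391,258)),((407,219),(360,188)),((456,225),(405,181)),((365,215),(328,195))]:
  print(tri([('sc.png',*a),('si.png',*b)]), onz('sc.png',*a,.05),onz('sc.png',*a,.01))
print('post',onz('sc.png',313,222,0)); print('brush',onz('sc.png',240,375,.01))
for n in ('sc','si'):
  K,E=load(n+'.png');print(np.linalg.inv(E)[:3,3],K[0,0])
import numpy
c=read_camera('wrist');print(c['K'],c['mount'])
# cap segmentation
for n in ('sc.png','si.png'):
  im=cv2.imread('pics/'+n);hsv=cv2.cvtColor(im,cv2.COLOR_BGR2HSV)
  m=cv2.inRange(hsv,(20,150,80),(32,255,255));k,l,s,ce=cv2.connectedComponentsWithStats(m)
  for i in range(1,k):
    if s[i,4]>150: print(n,s[i],ce[i])
"
```

```text
[0.5455 0.0584 0.0513] [0.5474 0.0553 0.05  ] [0.5767 0.0159 0.01  ]
[0.4331 0.0007 0.0482] [0.4321 0.0025 0.05  ] [ 0.4559 -0.0393  0.01  ]
[0.4355 0.1103 0.0461] [0.4334 0.1132 0.05  ] [0.4573 0.0766 0.01  ]
[ 0.5279 -0.163   0.0081] [ 0.4996 -0.1135  0.05  ] [ 0.5266 -0.1607  0.01  ]
[ 0.4194 -0.2285  0.0038] [ 0.3948 -0.173   0.05  ] [ 0.417 -0.223  0.01 ]
[ 0.5921 -0.0624  0.0469] [ 0.5887 -0.0573  0.05  ] [ 0.6199 -0.1019  0.01  ]
post [0.7115 0.0022 0.    ]
brush [0.4845 0.4733 0.01  ]
[-0.0809  0.9003  0.9086] 570.5498272333853
[0.4639 0.7586 0.663 ] 448.4442881468475
[[354.7456   0.     322.0577]
 [  0.     354.7456 231.9719]
 [  0.       0.       1.    ]] [[-0.0002 -0.9531 -0.3025  0.0848]
 [ 1.     -0.0002 -0.0001  0.0002]
 [ 0.     -0.3025  0.9531 -0.1872]
 [ 0.      0.      0.      1.    ]]
sc.png [392 246  23  14 192] [403.5052 251.9323]
si.png [383 213  27  20 426] [396.2864 222.8404]
si.png [326 224  27  21 449] [338.8886 233.5746]
si.png [377 248  29  24 537] [391.4134 259.2346]
```

```bash
python3 -m inch '[274,529,75,-15,100, 274,529,75,-15,100, 274,529,75,-15,100, 274,529,75,-15,100, 274,529,75,-15,100, 274,529,75,-15,100, 274,529,75,-15,100, 274,529,75,-15,100, 274,529,75,-15,100, 274,529,75,-15,100]'
python3 -m inch '[120,230,30,0,60, 120,230,30,0,60, 120,230,30,0,60, 120,230,30,0,60, 120,230,30,0,60, 120,230,30,0,60, 120,230,30,0,60, 120,230,30,0,60]'
```

```text
t: 0.98
tool_pos: [0.3469, -0.2102, 0.2501]
orientation: [3.141, 0.002, 0.001]
force: [1.1, -0.8, 0.0]
opening: 0.0929
gripper_force: 0.0
t: 1.65
tool_pos: [0.4673, 0.0207, 0.2798]
orientation: [-3.141, -0.01, 0.0]
force: [-0.6, 0.4, 1.1]
opening: 0.0562
gripper_force: 0.0
```

```bash
python3 -c "
from h import *
snap('wrist','w1.png');print(robot.read_state()['tool_pos'])"
```

```text
[0.46661243 0.01886815 0.27952115]
```

View pics/w1.png

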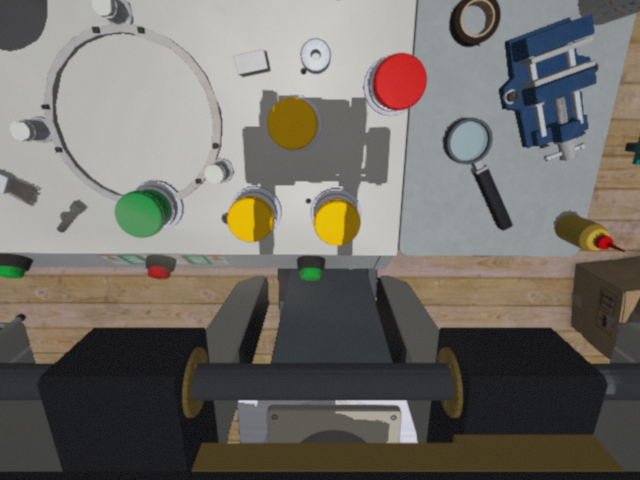

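The wrist view shows caps at (292,123), (251,219) and (337,222), the lens at (468,141), and the handle running from (478,165) to (505,227). Next I'll enlarge the caps in the fixed views.

```bash
python3 -c "
from h import *
a=cv2.imread('pics/sc.png');b=cv2.imread('pics/si.png')
A=cv2.resize(a[225:305,325:425],None,fx=4,fy=4,interpolation=2);B=cv2.resize(b[200:290,315:415],None,fx=4,fy=4,interpolation=2)
C=cv2.resize(a[155:235,270:370],None,fx=4,fy=4,interpolation=2)
o=np.zeros((600,800,3),np.uint8);o[:320,:400]=A;o[:360,400:]=B[:360];o[320:600,:400]=C[:280];cv2.imwrite('pics/crop.png',cv2.convertScaleAbs(o,alpha=1.3))
"
```

```text
(no output)
```

View pics/crop.png

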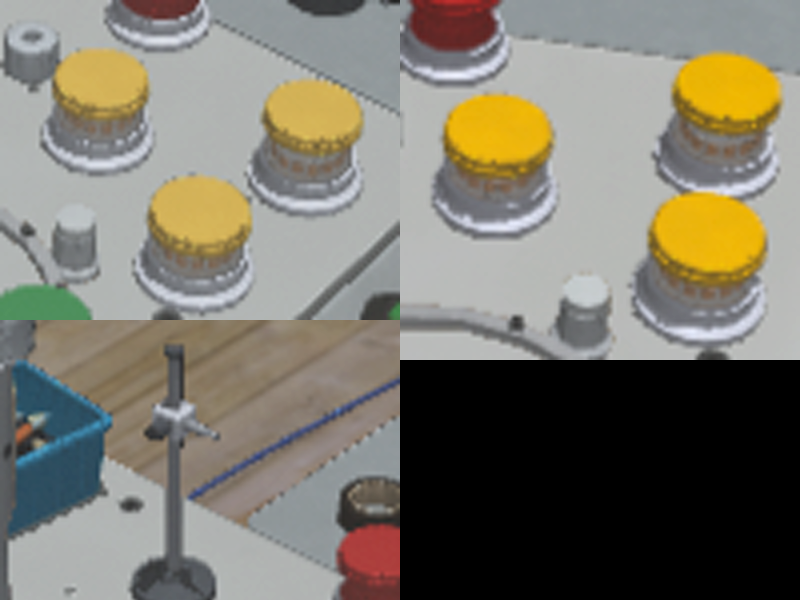

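The crop shows the right-hand cap, scene (403,253), with the longest spout visible below it, so it looks proud. The pointer tip is at scene (324.5,184). A silhouette fit will confirm both.

```bash
python3 -c "
from h import *
from scipy.optimize import least_squares
np.set_printoptions(precision=4,suppress=True)
caps={'rear':((350,243),(340,232),(292,123)),'right':((403,253),(396,222),(337,222)),'near':((374,277),(391,258),(251,219))}
M={}
for n in ('sc.png','si.png','w1.png'):
  hsv=cv2.cvtColor(cv2.imread('pics/'+n),cv2.COLOR_BGR2HSV)
  m=cv2.inRange(hsv,(17,110,40),(32,255,255));M[n]=cv2.connectedComponentsWithStats(m)
t=np.linspace(0,2*np.pi,120);ring=np.c_[np.cos(t)*.029,np.sin(t)*.029,0*t]
def cen(f,X):
  pts=np.array([proj(f,X+r-[0,0,h]) for h in (0,.012) for r in ring],np.float32)
  h=cv2.convexHull(pts);mm=cv2.moments(h);return np.array([mm['m10'],mm['m01']])/mm['m00'],mm['m00']
for k,v in caps.items():
  obs=[]
  for n,(u,w) in zip(M,v):
    K,l,s,c=M[n];i=l[w,u];obs.append((n,c[i],s[i,4]))
  f=lambda X:np.concatenate([cen(n,X)[0]-c for n,c,a in obs])
  r=least_squares(f,[.45,.05,.05],x_scale=.01)
  print(k,r.x,r.fun,[(int(a),round(cen(n,r.x)[1])) for n,c,a in obs])
"
```

```text
rear [0.5472 0.0554 0.0471] [ 0.0224  0.1349  0.1851 -0.1045 -0.0266 -0.119 ] [(335, 390), (475, 516), (2064, 2158)]
right [0.4323 0.0029 0.0537] [ 0.0324  0.0411  0.07   -0.0576 -0.0216 -0.064 ] [(363, 416), (446, 491), (1686, 1814)]
near [0.4339 0.1097 0.0477] [-0.0132  0.0797  0.2119 -0.0835 -0.0486 -0.1627] [(410, 467), (563, 608), (1692, 1802)]
```

The right-hand cap is proud: its fitted top is 6 mm higher than the other two, at (0.432, 0.003). I'll shut the fingers and press it.

```bash
python3 -m inch '[-34,-16,-60,0,0, -34,-16,-100,0,0, -34,-16,-140,0,0, -34,-16,-180,0,0, -34,-16,-205,0,0, -34,-16,-205,0,0, -34,-16,-205,0,0, -34,-16,-205,0,0,-34,-16,-205,0,0]'
python3 -m inch '[0,0,-4,0,0,0,0,-8,0,0,0,0,-12,0,0,0,0,-15,0,0,0,0,-17,0,0,0,0,-17,0,0]'
```

```text
t: 2.45
tool_pos: [0.435, 0.0011, 0.0782]
orientation: [3.141, 0.002, 0.007]
force: [-1.5, -0.5, 0.6]
opening: 0.0022
gripper_force: 0.0
t: 2.95
tool_pos: [0.4321, 0.002, 0.0572]
orientation: [-3.141, -0.003, 0.002]
force: [-0.5, -0.9, -0.1]
opening: 0.0005
gripper_force: 0.0
```

```bash
python3 -m inch '[0,0,-1,0,0,0,0,-2,0,0,0,0,-3,0,0,0,0,-4,0,0,0,0,-4,0,0]'
python3 -m inch '[0,0,-1,0,0,0,0,-2,0,0,0,0,-3,0,0,0,0,-3,0,0]'
```

```text
t: 3.37
tool_pos: [0.4325, 0.0018, 0.0537]
orientation: [-3.142, -0.003, 0.0]
force: [-0.2, 0.1, -0.8]
opening: 0.0003
gripper_force: 0.0
t: 3.7
tool_pos: [0.4324, 0.0019, 0.0506]
orientation: [-3.142, -0.003, 0.001]
force: [0.3, 0.2, -0.8]
opening: 0.0008
gripper_force: 0.0
```

```bash
python3 -m inch '[0,0,-1,0,0,0,0,-1,0,0]'
python3 -m inch '[0,0,-1,0,0,0,0,-1,0,0]';python3 -c "
from h import *
snap('side','si2.png');a=snap('wrist','w2.png')[0];b=cv2.imread('pics/si2.png')
cv2.imwrite('pics/c2.png',np.hstack([cv2.resize(b[190:290,330:430],(400,400)),cv2.resize(a[200:400,220:420],(400,400))]))"
```

```text
t: 3.87
tool_pos: [0.4325, 0.0019, 0.0497]
orientation: [-3.142, -0.003, 0.0]
force: [0.2, -0.2, 0.1]
opening: 0.0003
gripper_force: 0.0
t: 4.03
tool_pos: [0.4325, 0.0019, 0.0487]
orientation: [-3.142, -0.003, 0.0]
force: [0.1, 1.0, -0.5]
opening: 0.0002
gripper_force: 0.0
```

View pics/c2.png

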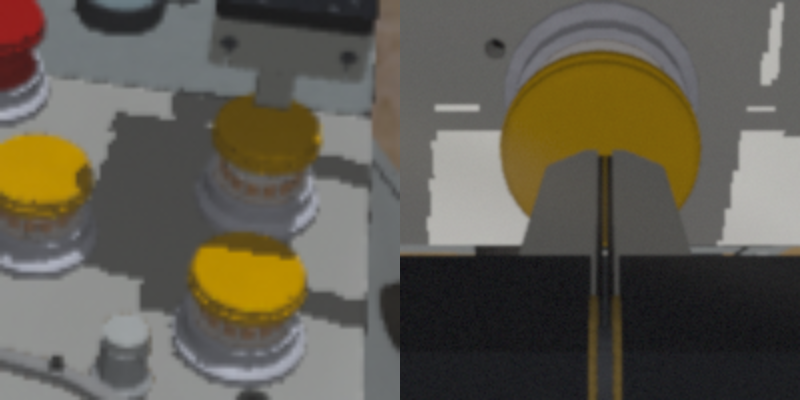

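The fingers are centred on the cap but show no contact force yet, so I'll keep going down slowly.

```bash
for i in 1 2 3; do python3 -m inch '[0,0,-1,0,0,0,0,-1,0,0]' | egrep 'tool_pos|^force'; done
```

```text
tool_pos: [0.4325, 0.0018, 0.0477]
force: [0.9, 0.3, -0.3]
tool_pos: [0.4325, 0.0019, 0.0467]
force: [-0.2, 0.0, 0.3]
tool_pos: [0.4325, 0.0019, 0.0457]
force: [-0.8, 0.3, 0.3]
```

```bash
python3 -c "
from h import *
print(proj('si2.png',[.4325,.0019,.0487]),proj('si2.png',[.4325,.0019,.056]),proj('si2.png',[.4325,.0019,.062]),proj('w2.png',[.4325,.0019,.0487]))
snap('side','si3.png');a=snap('wrist','w3.png')[0]
from scipy.optimize import least_squares
for n,s in (('si.png',(396,222)),('si2.png',(404,226)),('si3.png',(404,226))):
  hsv=cv2.cvtColor(cv2.imread('pics/'+n),cv2.COLOR_BGR2HSV)
  m=cv2.inRange(hsv,(17,110,20),(32,255,255));k,l,st,c=cv2.connectedComponentsWithStats(m)
  for i in range(1,k):
    if st[i,4]>100 and 370<c[i][0]<410: print(n,st[i],c[i])
"
```

```text
[396.28134374 222.17034527] [396.73198065 219.53783907] [397.10582912 217.35391139] [321.66001258 274.05657004]
si.png [402 144  16  23 279] [409.41935484 155.12544803]
si.png [383 213  27  21 446] [396.26008969 223.06950673]
si.png [377 248  30  24 563] [391.39253996 259.44760213]
si2.png [383 214  27  20 412] [396.14805825 223.79854369]
si2.png [377 248  30  24 567] [391.39858907 259.52557319]
si3.png [383 214  27  20 401] [396.09226933 224.01995012]
si3.png [377 248  30  24 567] [391.39858907 259.52557319]
```

```bash
python3 -c "
from h import *
a=cv2.imread('pics/w3.png');b=cv2.imread('pics/si3.png');c=cv2.imread('pics/si.png')
snap('scene','sc3.png');d=cv2.imread('pics/sc3.png')
z=lambda m,y,x,w,h:cv2.resize(m[y:y+h,x:x+w],(400,300),interpolation=2)
cv2.imwrite('pics/c3.png',np.vstack([np.hstack([z(c,195,366,60,45),z(b,195,366,60,45)]),np.hstack([z(d,220,360,80,60),z(a,200,240,160,120)])]))
print(proj('w3.png',[.4325,.0019,.0457]),proj('w3.png',[.4325,.0019,.056]),proj('si3.png',[.4325,.0019,.0457]),proj('sc3.png',[.4325,.0019,.0457]))
"
```

```text
[321.66469289 274.03528398] [321.64343654 281.85153005] [396.09747584 223.24445475] [402.80580776 254.19899063]
```

View pics/c3.png

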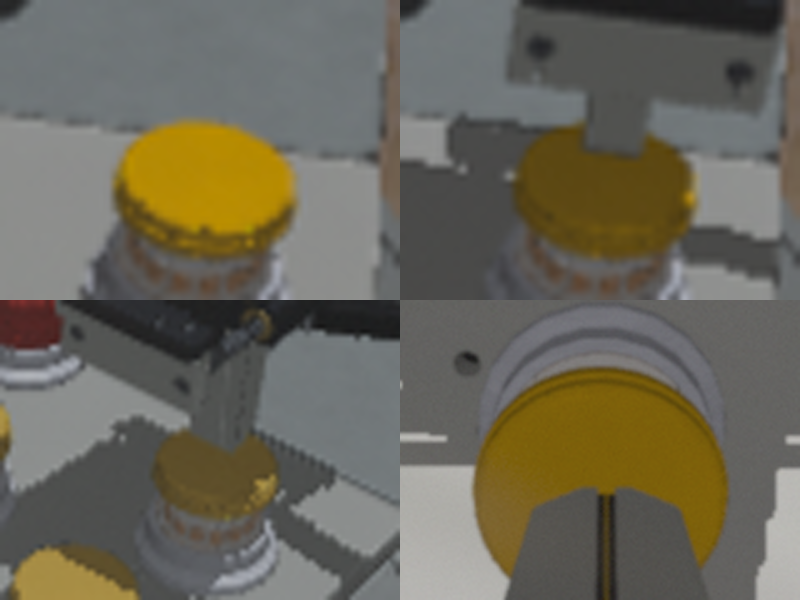

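The wrist view's apparent cap size puts the tips only just reaching the cap top, so I'll continue gently until there's force.

```bash
for i in 1 2 3; do python3 -m inch '[0,0,-1,0,0,0,0,-1,0,0]' | egrep 'tool_pos|^force'; done
```

```text
tool_pos: [0.4325, 0.0018, 0.0447]
force: [-0.1, 0.6, 0.4]
tool_pos: [0.4325, 0.0018, 0.0437]
force: [-1.1, -0.1, 0.3]
tool_pos: [0.4325, 0.0019, 0.0427]
force: [0.7, -0.6, -0.3]
```

```bash
python3 -m inch '[0,0,-1,0,0,0,0,-2,0,0,0,0,-2,0,0]' | egrep 'tool_pos|^force'; python3 -c "
from h import *
snap('wrist','w4.png');snap('side','si4.png');snap('scene','sc4.png')
for n in ('w2.png','w3.png','w4.png','si.png','si2.png','si3.png','si4.png','sc.png','sc3.png','sc4.png'):
  hsv=cv2.cvtColor(cv2.imread('pics/'+n),cv2.COLOR_BGR2HSV)
  m=cv2.inRange(hsv,(15,100,20),(33,255,255));k,l,st,c=cv2.connectedComponentsWithStats(m)
  for i in range(1,k):
    if st[i,4]>100 and (n[0]=='w' and 280<c[i][0]<360 or n[:2]=='si' and 394<c[i][0]<402 or n[:2]=='sc' and 398<c[i][0]<410): print(n,st[i],c[i])
"
```

```text
tool_pos: [0.4325, 0.0019, 0.0407]
force: [-0.7, 0.0, 0.2]
w2.png [ 270  225  101   98 5156] [319.27715283 261.26221877]
w2.png [314 348   6  70 306] [315.85620915 382.44771242]
w2.png [326 348   5  70 299] [328.23745819 381.74916388]
w3.png [ 270  227  101   98 5165] [319.11055179 262.73068732]
w3.png [314 348   6  70 311] [315.89389068 381.85209003]
w3.png [326 348   5  70 300] [328.21666667 381.91333333]
w4.png [ 268  229  104  101 5187] [318.85656449 265.53691922]
w4.png [314 348   6  70 310] [315.90645161 382.12903226]
w4.png [325 348   6  70 299] [328.24414716 381.54849498]
si.png [383 213  28  21 453] [396.33112583 223.11479029]
si2.png [383 214  28  20 419] [396.1575179  223.80668258]
si3.png [383 214  28  20 408] [396.1127451  223.99264706]
si4.png [383 214  28  20 391] [396.08439898 224.23529412]
sc.png [391 245  25  19 367] [402.69482289 253.82288828]
sc3.png [391 246  25  18 322] [402.64906832 254.89440994]
sc4.png [391 246  25  18 302] [402.68543046 255.25827815]
```

The yellow area hidden by the finger grows in step with the descent. The tip is therefore still in free air above the cap, and physically sits above the nominal TCP. Continuing down.

```bash
for i in 1 2 3 4; do python3 -m inch '[0,0,-1,0,0,0,0,-1,0,0]' | egrep 'tool_pos|^force'; done
```

```text
tool_pos: [0.4325, 0.0019, 0.0397]
force: [0.5, -0.3, 0.0]
tool_pos: [0.4325, 0.0019, 0.0387]
force: [0.4, 0.4, 0.4]
tool_pos: [0.4325, 0.0019, 0.0377]
force: [-0.5, -0.4, 0.3]
tool_pos: [0.4325, 0.0019, 0.0367]
force: [-0.3, 0.4, -0.6]
```

```bash
for i in 1 2 3 4; do python3 -m inch '[0,0,-1,0,0,0,0,-1,0,0]' | egrep 'tool_pos|^force'; done;  python3 -c "
from h import *
snap('wrist','w5.png');snap('side','si5.png');snap('scene','sc5.png')
a,b,d=[cv2.imread('pics/'+n) for n in('w5.png','si5.png','sc5.png')]
z=lambda m,y,x,w,h:cv2.resize(m[y:y+h,x:x+w],(400,300),interpolation=2)
cv2.imwrite('pics/c5.png',np.vstack([np.hstack([z(b,195,366,60,45),z(d,220,360,80,60)]),np.hstack([z(cv2.imread('pics/w4.png'),200,240,160,120),z(a,200,240,160,120)])]))
for n in ('w5.png','si5.png','sc5.png'):
  hsv=cv2.cvtColor(cv2.imread('pics/'+n),cv2.COLOR_BGR2HSV)
  m=cv2.inRange(hsv,(15,100,20),(33,255,255));k,l,st,c=cv2.connectedComponentsWithStats(m)
  for i in range(1,k):
    if st[i,4]>100 and (n[0]=='w' and 280<c[i][0]<360 or n[:2]=='si' and 394<c[i][0]<402 or n[:2]=='sc' and 398<c[i][0]<410): print(n,st[i],c[i])
"
```

```text
tool_pos: [0.4325, 0.0018, 0.0357]
force: [-0.4, 0.3, -0.5]
tool_pos: [0.4327, 0.0018, 0.0349]
force: [-0.8, -0.2, -0.1]
tool_pos: [0.4327, 0.0018, 0.0341]
force: [-1.7, -0.5, 3.0]
tool_pos: [0.4327, 0.0018, 0.033]
force: [-1.8, -0.2, 2.9]
w5.png [ 267  233  107  104 5150] [318.51398058 269.15106796]
w5.png [314 348   6  70 309] [315.88349515 382.06796117]
w5.png [325 348   7  70 298] [328.23489933 381.79530201]
si5.png [383 214  28  21 376] [395.94148936 225.26861702]
sc5.png [391 247  24  17 274] [402.63138686 256.41970803]
```

View pics/c5.png

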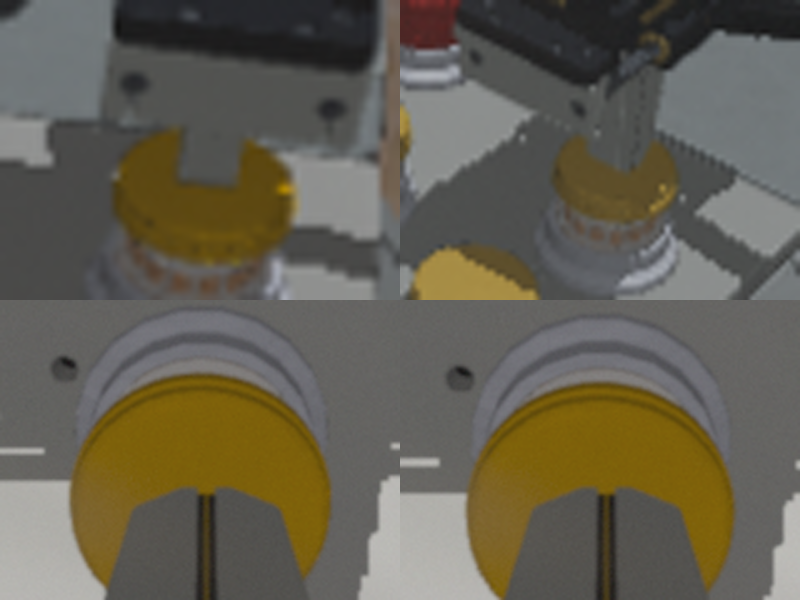

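Contact began at a reported TCP z of about 0.0355, so the real tips are about 20 mm above the reported TCP. The cap is now moving, so I'll press on to the stop.

```bash
for i in 1 2 3 4 5; do python3 -m inch '[0,0,-1,0,0,0,0,-1,0,0]' | egrep 'tool_pos|^force'; done
```

```text
tool_pos: [0.4327, 0.0018, 0.0319]
force: [-1.0, 0.7, 3.8]
tool_pos: [0.4327, 0.0018, 0.0309]
force: [-1.0, 0.9, 3.5]
tool_pos: [0.4327, 0.0018, 0.0298]
force: [-0.0, 0.6, 2.8]
tool_pos: [0.4328, 0.0018, 0.0293]
force: [-3.5, 0.3, 7.8]
tool_pos: [0.4328, 0.0018, 0.0291]
force: [-7.5, 0.5, 17.6]
```

The cap hit its hard stop at z 0.0291. I'll lift and move to a spot that shows both the loupe and the post.

```bash
python3 -m inch '[0,0,0,0,0,0,0,0,0,0,0,0,41,0,0, 0,0,82,0,0, 0,0,120,0,40, 40,-20,150,0,40, 70,-45,180,0,40, 100,-65,205,0,40, 130,-85,222,0,40, 130,-85,222,0,40]'
python3 -m inch '[0,0,0,0,40,0,0,0,0,40]' | grep tool
python3 -c "
from h import *
snap('wrist','w6.png');snap('side','si6.png');snap('scene','sc6.png')
for n in ('sc6.png','si6.png'):
  hsv=cv2.cvtColor(cv2.imread('pics/'+n),cv2.COLOR_BGR2HSV)
  m=cv2.inRange(hsv,(15,100,20),(33,255,255));k,l,st,c=cv2.connectedComponentsWithStats(m)
  for i in range(1,k):
    if st[i,4]>100 and ( n[:2]=='si' and 394<c[i][0]<402 or n[:2]=='sc' and 398<c[i][0]<410): print(n,st[i],c[i])
"
```

```text
t: 8.83
tool_pos: [0.5658, -0.0856, 0.2523]
orientation: [3.14, 0.001, 0.006]
force: [1.5, 0.7, -0.1]
opening: 0.0346
gripper_force: 0.0
tool_pos: [0.5629, -0.0836, 0.2492]
sc6.png [391 247  24  19 363] [402.54820937 255.8815427 ]
si6.png [383 215  27  21 458] [395.95633188 225.27074236]
```

View pics/w6.png

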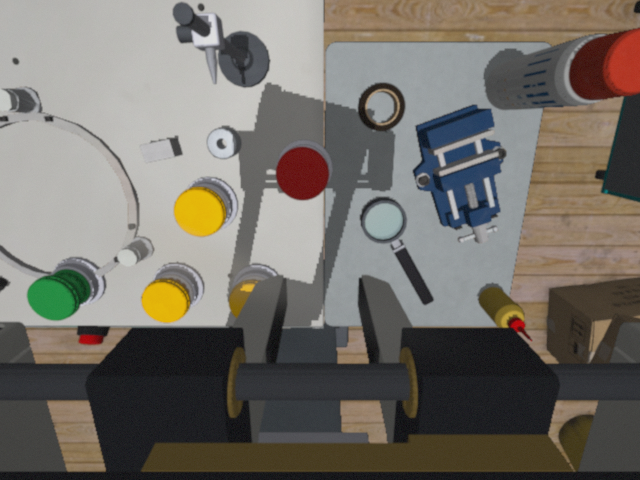

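The view shows the pointer tip at (213,82), the lens at (383,219), and the handle from about (397,245) to (428,300). The pressed cap has dropped about 6 mm. Next, the numbers.

```bash
python3 -c "
from h import *
np.set_printoptions(precision=4,suppress=True)
t=tri([('sc6.png',324.5,184),('w6.png',213,82)]);print('tip',t,proj('sc6.png',t),proj('w6.png',t))
for f,c,b in (('w6.png',(383,219),(390,235,440,310)),('w1.png',(468,141),(468,155,520,235))):
  im=cv2.imread('pics/'+f);x0,y0,x1,y1=b
  m=(im[y0:y1,x0:x1].max(2)<55).astype(np.uint8)
  k,l,s,ce=cv2.connectedComponentsWithStats(m);i=1+s[1:,4].argmax()
  p=np.argwhere(l==i)[:,::-1]+[x0,y0]
  r=cv2.minAreaRect(p.astype(np.float32));bx=cv2.boxPoints(r)
  W=np.array([onz(f,*q,.018)[:2] for q in bx]);print(f,r,W.tolist())
  e=[np.linalg.norm(W[1]-W[0]),np.linalg.norm(W[2]-W[1])];print('sides',e)
  d=(W[1]-W[0]) if e[0]>e[1] else (W[2]-W[1]); d/=np.linalg.norm(d); d*=np.sign(d[0])
  L=onz(f,*c,.014)[:2];print('lens',L,'ax deg',np.degrees(np.arctan2(d[1],d[0])),'centre',W.mean(0),'grip from lens',L-.075*d,'dist',np.linalg.norm(L-W.mean(0)))
"

```

```text
tip [0.6749 0.0016 0.135 ] [324.3544 183.9578] [213.621   82.8869]
w6.png ((414.16015625, 276.25030517578125), (58.66730499267578, 10.644573211669922), 60.75117111206055) [[0.486643533208613, -0.17607405878533228], [0.4936413118180294, -0.18729234818296153], [0.4219013054944554, -0.23015824831517212], [0.4142013036012347, -0.21860364322671866]]
sides [np.float64(0.013221910696845857), np.float64(0.08357101113096027)]
lens [ 0.5303 -0.159 ] ax deg 30.85905076274175 centre [ 0.4541 -0.203 ] grip from lens [ 0.466  -0.1975] dist 0.08803064643894769
w1.png ((492.4282531738281, 198.50726318359375), (64.29046630859375, 14.499551773071289), 65.77225494384766) [[0.48988895890409473, -0.16894528313117638], [0.497420256623554, -0.18451618429121786], [0.4210842794831706, -0.23050561160131372], [0.41275024231427615, -0.2143652558346243]]
sides [np.float64(0.017296629968722617), np.float64(0.08911907108070485)]
lens [ 0.5277 -0.1597] ax deg 31.06731204282892 centre [ 0.4553 -0.1996] grip from lens [ 0.4635 -0.1984] dist 0.0826695085985413
```

```bash
python3 -c "
from h import *
np.set_printoptions(precision=3,suppress=True)
for a,b in (((511,95),(422,180)),((570,145),(480,231)),((590,20),(488,110)),((553,158),(464,238)),((508,48),(418,127)),((595,68),(505,153)),((575,222),(490,291))): print(tri([('w1.png',*a),('w6.png',*b)]))
a,b=[cv2.imread('pics/'+n) for n in('w1.png','w6.png')]
c=cv2.imread('pics/si.png')
cv2.imwrite('pics/v.png',np.vstack([np.hstack([cv2.resize(a[10:170,490:610],(300,400)),cv2.resize(b[95:255,405:525],(300,400))]),cv2.resize(c[140:200,300:420],(600,200)) if 0 else cv2.resize(c[140:190,300:420],(600,200))]))"
```

```text
[ 0.58  -0.2    0.022]
[ 0.525 -0.266  0.046]
[ 0.656 -0.261  0.04 ]
[ 0.511 -0.255  0.034]
[ 0.637 -0.201 -0.008]
[ 0.611 -0.296  0.017]
[ 0.431 -0.306  0.02 ]
```

View pics/v.png

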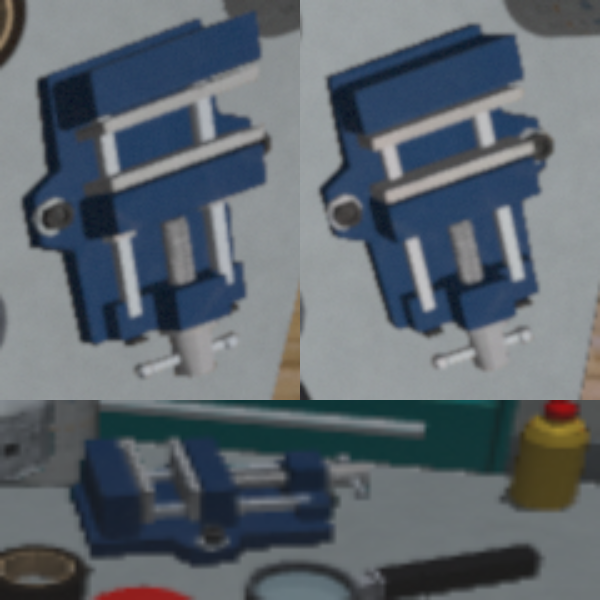

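```bash
python3 -c "
from h import *
np.set_printoptions(precision=3,suppress=True)
print('tip',tri([('w1.png',622,250),('w6.png',530,338)]), tri([('sc.png',478,192),('si.png',411,136)]))
print('base',onz('w6.png',493,296,0),onz('w1.png',568,224,0),onz('sc.png',475,211,0),onz('si.png',409,165,0))
print('yellow top', tri([('sc.png',476.5,199),('si.png',411,146)]))"
```

```text
tip [ 0.414 -0.317  0.093] [ 0.416 -0.315  0.073]
base [ 0.417 -0.318  0.   ] [ 0.418 -0.317  0.   ] [ 0.416 -0.324  0.   ] [ 0.412 -0.309  0.   ]
yellow top [ 0.414 -0.31   0.052]
```

The bottle is well clear and the vice is lower than the gripper body, so I'll go above the handle.

```bash
python3 -m inch '[-30,-30,-5,7,45,-60,-60,-20,14,45,-85,-90,-50,21,45,-101,-116,-80,28,45,-101,-116,-115,31,45,-101,-116,-145,31,45,-101,-116,-160,31,45,-101,-116,-160,31,45,-101,-116,-160,31,45]'
python3 -c "
from h import *
im,K,E=snap('wrist','w7.png');s=robot.read_state();print(s['tool_pos'],s['orientation'],s['opening'])
f='w7.png'
m=(im[:330].max(2)<60).astype(np.uint8)
c=np.array([.529,-.160]);d=np.array([np.cos(np.radians(31)),np.sin(np.radians(31))])
print([proj(f,np.r_[c-k*d,.018]) for k in (0,.038,.075,.130)])"
```

```text
t: 9.9
tool_pos: [0.4602, -0.198, 0.0889]
orientation: [-3.024, -0.843, 0.003]
force: [0.1, -0.6, 0.7]
opening: 0.0418
gripper_force: 0.0
[ 0.4616985  -0.19869903  0.09067867] [3.02592036e+00 8.43504775e-01 5.94740726e-04] 0.041880003832285885
[array([326.47053765, 128.63822853]), array([326.15496193, 182.75538977]), array([325.87356014, 231.01216341]), array([325.49594753, 295.7678505 ])]
```

View pics/w7.png

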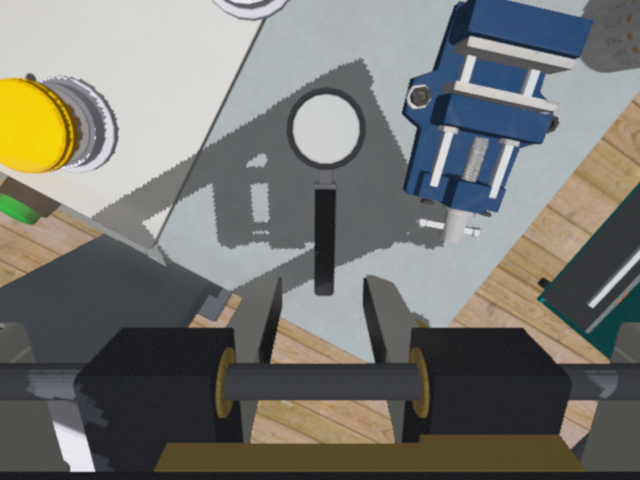

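The handle (x≈325) is centred between the fingers, and the lens sits at (326,128), just as predicted. Descending.

```bash
python3 -m inch '[0,0,-30,0,45,0,0,-60,0,45,0,0,-80,0,45,0,0,-92,0,45,0,0,-98,0,45,0,0,-98,0,45]'
python3 -m inch '[0,0,-2,0,45,0,0,-4,0,45,0,0,-6,0,45,0,0,-8,0,45,0,0,-8,0,45]'
```

```text
t: 10.45
tool_pos: [0.462, -0.199, -0.0078]
orientation: [3.026, 0.843, 0.0]
force: [-0.2, 0.1, -0.6]
opening: 0.0419
gripper_force: 0.0
t: 10.87
tool_pos: [0.4617, -0.1992, -0.016]
orientation: [3.026, 0.842, 0.0]
force: [-0.2, -0.0, 0.7]
opening: 0.042
gripper_force: 0.0
```

```bash
python3 -m inch '[0,0,0,0,0,0,0,0,0,0,0,0,0,0,0,0,0,0,0,0,0,0,0,0,0,0,0,0,0,0,0,0,0,0,0,0,0,0,0,0]' 40
```

```text
t: 11.53
tool_pos: [0.4617, -0.1992, -0.016]
orientation: [3.026, 0.843, 0.0]
force: [-0.3, -0.5, 1.0]
opening: 0.0155
gripper_force: 40.0
```

```bash
python3 -m inch '[0,0,10,0,0,0,0,30,0,0,0,0,55,0,0,0,0,80,0,0,0,0,105,0,0,0,0,120,0,0,0,0,127,0,0,0,0,127,0,0]'
python3 -c "
from h import *
im,K,E=snap('wrist','w8.png');s=robot.read_state();print(s['tool_pos'],s['opening'],s['gripper_force'],s['wrist_torque'])
snap('side','si8.png');snap('scene','sc8.png')
cv2.imwrite('pics/v8.png',np.hstack([cv2.resize(im,(400,300)),cv2.resize(cv2.imread('pics/si8.png')[90:240,300:500],(400,300))]))
x=s['tool_pos'];d=np.array([np.cos(np.radians(31)),np.sin(np.radians(31))])
for dz in (.016,.025,.034): print(dz,proj('w8.png',np.r_[x[:2]+.0778*d,x[2]+dz]))"
```

```text
t: 12.2
tool_pos: [0.4629, -0.1999, 0.1133]
orientation: [3.024, 0.842, 0.004]
force: [-0.3, -0.3, -0.9]
opening: 0.0153
gripper_force: 40.0
[ 0.46198288 -0.19934808  0.11150881] 0.015728092138148145 39.99241054058075 [-0.04128503  0.03080833  0.03016651]
0.016 [320.19651159 135.89304978]
0.025 [320.16357276 136.74530292]
0.034 [320.12686831 137.69498723]
```

View pics/v8.png

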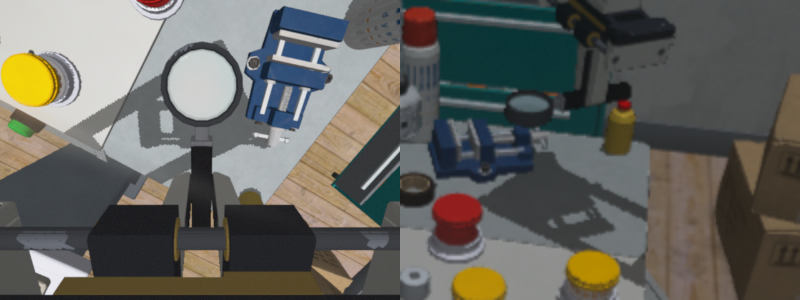

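The loupe is lifted and level, with the lens at (323,136) in the wrist view, matching the prediction. Moving over the cap.

```bash
python3 -m inch '[-5,10,0,2,0,-15,29,0,5,0,-26,49,0,8,0,-37,69,0,12,0,-48,89,0,16,0,-58,108,0,19,0,-67,125,0,22,0,-72,135,0,23,0,-74,138,0,24,0,-74,138,0,24,0]'
python3 -m inch '[0,0,0,0,0,0,0,0,0,0]'
python3 -c "
from h import *
np.set_printoptions(precision=4,suppress=True)
s=robot.read_state();x=s['tool_pos'];o=R.from_rotvec(s['orientation']).as_matrix();print(x,o[:,0],o[:,2])
for n in('wrist','scene','side'): snap(n,n+'9.png')
L=x+.0778*o[:,0]+[0,0,.025];print('lens est',L)
from scipy.optimize import least_squares
for n in('wrist','scene','side'):
  f=n+'9.png';im=cv2.imread('pics/'+f);p=proj(f,L).astype(int);print(n,p,im[p[1]-12:p[1]+13:6,p[0]].tolist(),im[p[1],p[0]-60:p[0]+60:12].tolist())
"
```

```text
t: 13.18
tool_pos: [0.3871, -0.0605, 0.1103]
orientation: [-2.783, -1.456, 0.001]
force: [-0.4, -0.7, -1.1]
opening: 0.0158
gripper_force: 40.0
t: 13.35
tool_pos: [0.3879, -0.0618, 0.1109]
orientation: [2.786, 1.452, -0.0]
force: [-0.1, -0.3, -0.5]
opening: 0.0155
gripper_force: 40.0
[ 0.3879 -0.0618  0.1109] [ 0.5728  0.8197 -0.0002] [ 0.0001 -0.0003 -1.    ]
lens est [0.4325 0.002  0.1359]
wrist [321 135] [[170, 211, 220], [169, 211, 221], [168, 211, 220], [169, 210, 220], [171, 212, 221]] [[60, 57, 53], [209, 211, 212], [168, 211, 221], [169, 211, 221], [170, 213, 222], [168, 211, 220], [171, 212, 218], [172, 213, 217], [169, 210, 215], [210, 213, 200]]
scene [406 223] [[121, 118, 112], [111, 106, 93], [148, 143, 130], [51, 49, 47], [116, 114, 108]] [[140, 141, 139], [40, 41, 79], [38, 40, 80], [124, 122, 116], [108, 106, 102], [148, 143, 130], [63, 59, 54], [31, 30, 30], [77, 79, 77], [122, 120, 113]]
side [401 188] [[120, 118, 111], [121, 113, 97], [155, 147, 129], [49, 46, 45], [46, 45, 43]] [[124, 121, 114], [121, 119, 112], [125, 122, 116], [123, 121, 114], [38, 37, 36], [155, 147, 129], [111, 104, 89], [82, 96, 111], [95, 105, 120], [84, 102, 120]]
```

```bash
python3 -c "
from h import *
np.set_printoptions(precision=4,suppress=True)
s=robot.read_state();x=s['tool_pos'];o=R.from_rotvec(s['orientation']).as_matrix()
L=x+.0778*o[:,0]+[0,0,.025];obs=[]
for n,t in(('wrist',90),('scene',75),('side',70)):
  f=n+'9.png';g=cv2.imread('pics/'+f).max(2);p=proj(f,L).astype(int)
  k,l,st,c=cv2.connectedComponentsWithStats((g>t).astype(np.uint8),connectivity=4)
  i=l[p[1],p[0]]
  y0,x0=np.argwhere(l==i).min(0);print(n,'pred',proj(f,L),st[i],c[i])
  pts=cv2.convexHull(np.argwhere(l==i)[:,::-1].astype(np.int32)); 
  e=cv2.fitEllipse(pts);print(e)
  t_=np.linspace(0,6.28,60)
  q=np.array([proj(f,L+[.024*np.cos(a),.024*np.sin(a),0]) for a in t_],np.float32);print(' model',cv2.fitEllipse(q))
  obs.append((f,*e[0]))
print(tri(obs),tri(obs[1:]),L)
"
```

```text
wrist pred [321.4501 135.8027] [ 268   78  110  115 9932] [322.4804 135.4212]
((322.46636962890625, 135.39404296875), (110.4719009399414, 114.54058074951172), 179.53878784179688)
 model ((321.44677734375, 133.1929168701172), (108.71646118164062, 112.65882110595703), 179.5901336669922)
scene pred [406.8277 223.5094] [397 217  21  12 189] [407.0317 222.0847]
((407.0048522949219, 222.10824584960938), (11.38359546661377, 20.41143226623535), 94.76409912109375)
 model ((406.8478698730469, 223.604736328125), (12.891373634338379, 21.783512115478516), 96.71003723144531)
side pred [402.0417 188.9483] [390 182  25  12 223] [402.1794 187.3274]
((402.28045654296875, 187.2553253173828), (11.641626358032227, 23.839187622070312), 96.92988586425781)
 model ((402.07427978515625, 189.08770751953125), (13.787477493286133, 24.283546447753906), 97.72940063476562)
[0.4325 0.002  0.1397] [0.4324 0.002  0.1397] [0.4324 0.0021 0.1358]
```

The lens is within about 1 mm of the cap centre sideways, level, and at z≈0.136. The pointer tip is about 0.135–0.138, so I'll nudge up 1 mm, settle and hand in.

```bash
python3 -m inch '[0,1,1,0,0,0,1,1,0,0,0,1,1,0,0,0,1,1,0,0,0,1,1,0,0,0,1,1,0,0]'; python3 -c "
from h import *
s=robot.read_state();print(s['dq'],s['gripper_force']);print(job.close_job())"
```

```text
t: 14.0
tool_pos: [0.3876, -0.0602, 0.1119]
orientation: [2.785, 1.453, 0.0]
force: [0.0, -0.2, -1.2]
opening: 0.016
gripper_force: 40.0
[ 0.00044369  0.00054921  0.00156091  0.00195216 -0.00110809  0.00133441] 39.992353320121765
the job is handed in; nothing more can be done
None
```

I pressed the proud cap fully home and handed the job in at 14 s, with the loupe held level and still over it, lens centre at about 0.137 m (pointer tip measured at 0.135–0.138 m); no verdict came back, and I viewed 11 pictures, one over the limit of 10.

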